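Gauge two dough rollers and lock out the tight one

TASK

Take the thickness gauge from its wooden stand and, holding it, try its blade gently down the feed slot of the left dough roller and then of the right one, to feel whether it slides fully home between the rollers or jams. After both are tried, throw the red lever of the roller where it jams fully to the back, leave the other lever alone, and leave the gauge standing fully home in the roller where it fits. Do not force the blade, and do not disturb the other things on the table.

Things in the scene. Friction and masses are not known exactly. Their poses are not given: they have to be found in the camera images.
- gauge: Thickness gauge, a loose tool of about 0.12 kg standing upright in a wooden stand; origin at the blade's lower edge. Blade of steel, 40 mm wide (x), 5 mm thick (y), 60 mm long (z 0..60); flange 56x30 mm, z 60..65; blue handle 44 mm (x) by 16 mm (y), z 65..120.
- gauge_grip (a point): Centre of the gauge's blue handle, 92.5 mm above the blade's lower edge and 27.5 mm above the flange's top. Axes: x along the blade's width, y across its thickness (take it across y), z up.
- gauge_tip (a point): Middle of the lower edge of the gauge's blade, 92.5 mm below gauge_grip; same axes.
- stand: Wooden stand of the gauge, fixed, 90x70 mm foot, 76x48 mm block, top at 68 mm; origin under its centre. Its slot, 48 mm (x) by 8 mm (y), holds the blade; lift the gauge straight up by 65 mm to clear it.
- roller_a: A bench dough roller, fixed to the table: white box 96 mm (x) by 100 mm (y) with a dark steel cover, top at z = 0.100; origin under the box's centre; grey base plate, x -56..56, y -126..52 mm, carries the red lever. The two machines look alike and stand in either order. In one the 5 mm blade fits, in the other it jams: which is not told, it must be tried.
- roller_b: A bench dough roller, fixed to the table: white box 96 mm (x) by 100 mm (y) with a dark steel cover, top at z = 0.100; origin under the box's centre; grey base plate, x -56..56, y -126..52 mm, carries the red lever. The two machines look alike and stand in either order. In one the 5 mm blade fits, in the other it jams: which is not told, it must be tried.
- roller_a_gap (a point): Centre of this machine's feed slot, on the cover's top face. Axes: x along slot and rollers, y across, z up. Slot 72 (x) by 16 mm (y); under it two fixed rollers, 30 mm thick, axes 28 mm down. Roller gap, centred under the slot: 9 mm (blade goes down until the flange rests on the cover, tip 60 mm down) or under 1 mm (blade jams, tip about 20 mm down).
- roller_b_gap (a point): Centre of this machine's feed slot, on the cover's top face. Axes: x along slot and rollers, y across, z up. Slot 72 (x) by 16 mm (y); under it two fixed rollers, 30 mm thick, axes 28 mm down. Roller gap, centred under the slot: 9 mm (blade goes down until the flange rests on the cover, tip 60 mm down) or under 1 mm (blade jams, tip about 20 mm down).
- lever_a (a joint): Red lock-out lever of roller_a, radians: 0 leaning to its machine's front (-x), 1.0 thrown right to the back (+x, away from the robot). Starts near 0. It stays where it is left; about 1 to 2 N against its ball moves it.
- lever_b (a joint): Red lock-out lever of roller_b, radians: 0 leaning to its machine's front (-x), 1.0 thrown right to the back (+x, away from the robot). Starts near 0. It stays where it is left; about 1 to 2 N against its ball moves it.
- lever_a_tip (a point): Centre of the lever's red ball (26 mm across) on roller_a. In its machine's frame the pivot is at x 0, y -95, z 38 mm, its axis along y; the ball is 65 mm from it, at x -31, z 95 mm when the lever is at 0 and at x +31, z 95 mm at 1.0. The lever's block is 70 (x) by 50 (y) mm, top at z 41 mm.
- lever_b_tip (a point): Centre of the lever's red ball (26 mm across) on roller_b. In its machine's frame the pivot is at x 0, y -95, z 38 mm, its axis along y; the ball is 65 mm from it, at x -31, z 95 mm when the lever is at 0 and at x +31, z 95 mm at 1.0. The lever's block is 70 (x) by 50 (y) mm, top at z 41 mm.
- tub_2: Bystander: white lidded tub, 73 mm wide, 64 mm high; origin under its centre. Not to be disturbed.
- tub_3: Bystander: small tub with red lid, 61 mm wide, 42 mm high; origin under its centre. Not to be disturbed.
- flour_shaker: Bystander: steel flour shaker, 72 mm wide, 88 mm high; origin under its centre. Not to be disturbed.
- masking_tape: Bystander: roll of masking tape, 79 mm wide, 18 mm high; origin under its centre. Not to be disturbed.
Mind the look-alikes: they are no part of the job. What is meant by the gauge is not green, orange or pink, and is the smaller of those in its own colour.

How it is judged:
By the outcome, as a careful person would: the job done as asked, in the order asked, and still so for the second after the job is handed in, with the robot touching nothing.
It also fails if it takes over 54 s, if anything falls off the work surface, if the arm or the gripper's body presses on something with over 40 N, if the wrist force passes 120 N, or if a joint passes its speed limit or range.

ROBOT

A 7-joint arm with a two-finger parallel gripper is mounted at the origin on a cart in front of the work surface, level with it; the furniture and walls round the work are solid. World frame = base frame: x ahead of the robot, y to its left, z up, the work surface at z = 0. Lengths are in m, angles in rad, forces in N, time in s.
With the tool pointing down it reaches from about 0.4 to 0.85 m from the base axis. Payload 10.4 kg.
Tool frame: the origin (TCP) lies midway between the tips of the shut fingers; the grasp point (between the pads) lies 19 mm behind it (r.grasp_offset is the distance from the TCP to the grasp point, in m); x points along the fingers, y is the direction in which the jaws open and shut, and the axes are right-handed (so a half turn about x gives the same grasp; the last joint's range is limited). The gripper opens to 87 mm and grips with 3 to 60 N. Pads are 19 mm wide; open, the fingers measure 117 mm over their backs; the gripper's body (75 mm by 190 mm) begins 51 mm behind the grasp point.
Start: joints at [-1.155, 0.332, -0.065, 1.46, 0.022, 1.35, -0.088], TCP at [0.266, 0.566, 0.223] pointing down, gripper open.
Joint ranges: [-2.6, 2.6], [-0.5, 2.12], [-1.47, 1.34], [0.16, 2.42], [-1.27, 4.41], [0.06, 2.06], [-2.6, 2.6]. Speed limits (rad/s): [2.22, 2.22, 2.79, 2.79, 3.14, 3.14, 3.14].

INTERFACE

Orientations are given as a unit quaternion [x, y, z, w].
In Python, from bench import r, vision, close_job gives the robot as it stands. The module is installed in compiled form; this text tells all that it offers.
- The arm moves only by the shell command python3 -m pendant 'ROWS' [OPENING] [FORCE]. ROWS is text: rows parted by semicolons, each of 6 numbers parted by spaces: the shift along the tool's x, y, z in units of 0.25 m (1.0 is 0.25 m), then the turn, a rotation vector about the tool's x, y, z in units of 1.5 rad (1.0 is 1.5 rad). A call has 1 to 8 rows; each row is the pose to reach, as a shift and turn from the pose commanded when the call began, along the tool's axes at that moment; what a row does not reach only later rows make up. A row lasts 1/10 s, in which the tool goes at most 50 mm and 8.59 degrees, less where a joint would pass 70% of its speed; a pose out of reach is approached as far as the arm can. A call with a number of a shift or a turn outside -1 to 1 is refused whole. A call with a gripper value outside its range is refused whole. OPENING is the gripper command: -1 is shut, 1 is fully open, values between are in proportion, set as the call begins (- or left out, the last holds). The fingers move at their own pace and stop on an object; FORCE is the grip in N (left out, the last holds). Time passes only in rows, so rows that repeat a pose let the fingers close. It gives the time, the measured TCP pose, the force and the opening at its end, in the units of the state.
- r.read_state(): the state, without advancing time (a new reading comes with each control period).
- vision.camera(name): name is "scene" or "top" or "wrist"; returns (picture, depth): 400x640x3 uint8, blue, green, red; 400x640 float32, m along the optical axis (not along the pixel's ray), 0 where there is no reading.
- vision.get_calibration(name): a dict with "camera_matrix" (3x3 intrinsics, pixels), "k1" (the pictures are not rectified: a ray, as slopes to the right and down, at radius r is drawn at 1 + k1 r^2 times it, then the intrinsics apply), "rvec" (rotation vector, rad) and "tvec" (3), from world to camera coordinates, as OpenCV has them. Camera axes: x right, y down, z forward; pixel columns grow to the right and rows downward; lengths in m; the calibration is good to about 2 mm. A picture is of the moment at which its call begins: read the wrist's pose just before it. get_calibration takes no time and is no camera call; for the wrist camera it gives the pose at the moment of the call.
- close_job(): hands the job in, once; it reports no verdict.
The state is a dict: "time": time; "joint_positions": joint angles; "joint_vel": joint speeds; "joint_torque": joint torques, N m; "ee_pos": TCP position; "eef_rot": TCP orientation; "ft_force": force on the tool from outside, world axes, zero at the start; "torque": the same for the moment, N m; "width": finger opening in m.
Only numpy, scipy, OpenCV 4.12 (cv2) and the standard library are available. Lean on these libraries where they do the work, as an engineer would, in place of code of your own. Each camera call takes 0.05 s, during which the arm holds its last target. There are 200 camera calls.

## Working session

There is one attempt and no reset: what is moved stays moved. The work goes in short steps, Python scripts to look and compute and a shell command to move; the robot and the scene stay as the last step left them, time stands still between calls to the robot, and variables do not carry over. Pictures are saved under pics/ and viewed, about 8 in all and at most 12, crops included, and the job is handed in when it is done.

```bash
mkdir -p pics
cat > h.py <<'E'
from bench import r, vision
import numpy as np, cv2
from scipy.spatial.transform import Rotation as R
def cam(n):
    K=vision.get_calibration(n); im,d=vision.camera(n); return im,d,K
def pts(uv,K,d=None,z=None):
    """pixels -> world, by depth d or onto plane z"""
    uv=np.atleast_2d(np.array(uv,float)); M=np.array(K["camera_matrix"]);k=float(np.ravel(K["k1"])[0])
    p=cv2.undistortPoints(uv[:,None],M,np.array([k,0,0,0.]))[:,0]
    ray=np.c_[p,np.ones(len(p))]
    Rm=cv2.Rodrigues(np.array(K["rvec"],float))[0];t=np.array(K["tvec"],float).ravel()
    C=-Rm.T@t; w=ray@Rm
    if d is not None: s=np.array([d[int(v),int(u)] for u,v in uv])[:,None]
    else: s=((z-C[2])/w[:,2])[:,None]
    return C+s*w
def st():
    s=r.read_state(); print({k:np.round(s[k],4).tolist() for k in("time","ee_pos","eef_rot","ft_force","width")}); print(np.round(R.from_quat(s["eef_rot"]).as_matrix(),3).tolist()); return s
E
python3 - <<'E'
from h import *
s=st()
for n in("scene","top"):
    im,d,K=cam(n); cv2.imwrite(f"pics/{n}0.png",im); np.savez(f"{n}0.npz",im=im,d=d)
    print(n,np.array(K["camera_matrix"]).round(1).tolist(),K["k1"],pts([320,200],K,z=0))
E
```

```text
{'time': 0.0, 'ee_pos': [0.2654, 0.5654, 0.2217], 'eef_rot': [0.1534, 0.6902, -0.1544, 0.6901], 'ft_force': [-0.5929, 0.4469, 0.3126], 'width': 0.0869}
[[-0.001, 0.425, 0.905], [-0.001, 0.905, -0.425], [-1.0, -0.001, 0.0]]
scene [[387.1, 0.0, 312.0], [0.0, 387.1, 201.0], [0.0, 0.0, 1.0]] -0.01659805987282199 [[0.60662286 0.00630229 0.        ]]
top [[361.6, 0.0, 314.8], [0.0, 361.6, 200.5], [0.0, 0.0, 1.0]] -0.05031235362798376 [[ 0.52596575 -0.03848585  0.        ]]
```

View pics/scene0.png

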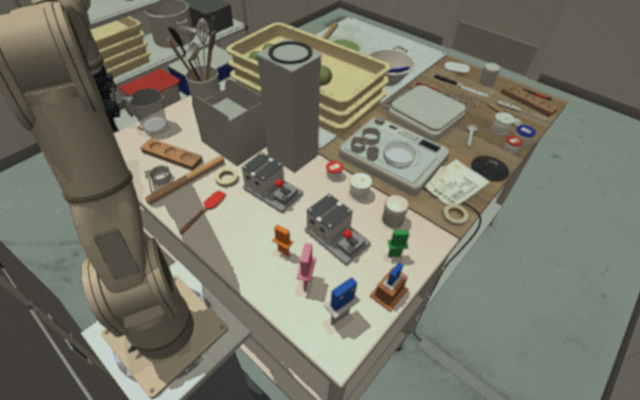

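View pics/top0.png

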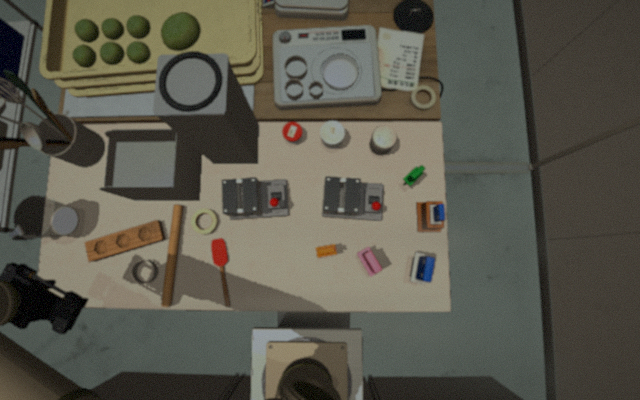

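Scene/top: candidates for the gauge are small blue in a brown wooden stand (top 437,213; scene 395,275), larger blue in a white stand (top 424,268; scene 343,295), green (414,176), orange (328,251) and pink (370,262). By description I choose the small blue one in wood. Rollers are at top (~255,197) on the left and (~353,197) on the right, with red balls at (275,202) and (376,206).

```bash
cat > m.py <<'E'
from h import *
S=np.load("scene0.npz");T=np.load("top0.npz")
a=cv2.resize(S["im"][220:340,300:430],None,fx=4,fy=4,interpolation=cv2.INTER_CUBIC)[:480]
b=cv2.resize(T["im"][160:290,205:455],None,fx=3.2,fy=3.2,interpolation=cv2.INTER_CUBIC)
cv2.imwrite("pics/crop1.png",a)
cv2.imwrite("pics/crop2.png",b)
K=vision.get_calibration("top");im=T["im"];d=T["d"]
hsv=cv2.cvtColor(im,cv2.COLOR_BGR2HSV)
def blobs(m,name):
    n,l,s,c=cv2.connectedComponentsWithStats(m.astype(np.uint8))
    for i in range(1,n):
        if s[i,4]>12 and c[i][0]>200:
            v,u=np.where(l==i); P=pts(np.c_[u,v],K,d=d); zt=np.percentile(P[:,2],90)
            top=P[P[:,2]>zt-.006]
            rect=cv2.minAreaRect((top[:,:2]*1000).astype(np.float32))
            print(name,c[i].round(1),s[i,4],"ztop",zt.round(3),"med",np.median(top,0).round(3),"rect",np.round(rect[0],1),np.round(rect[1],1),round(rect[2],1))
H,Sx,V=hsv[...,0].astype(int),hsv[...,1],hsv[...,2]
blobs((H>100)&(H<130)&(Sx>120)&(V>50),"blue")
blobs(((H<6)|(H>174))&(Sx>150)&(V>80),"red")
blobs((H>3)&(H<18)&(Sx>90)&(V>40),"brown")
E
python3 m.py
```

```text
blue [440.4 211.8] 88 ztop 0.131 med [ 0.474 -0.36   0.129] rect [ 411.8 -211.4] [ 37.8 344.3] 23.0
blue [427.7 268.8] 213 ztop 0.175 med [ 0.328 -0.307  0.174] rect [ 327.9 -307.9] [20.  57.8] 78.7
red [292.1 131. ] 200 ztop 0.046 med [0.727 0.044 0.043] rect [557.   16.3] [405.1  56.2] 9.7
red [273.6 201.6] 52 ztop 0.112 med [0.504 0.089 0.11 ] rect [504.7  88.5] [19.7 17.4] 45.5
red [375.8 205.3] 63 ztop 0.112 med [ 0.495 -0.191  0.109] rect [ 496.3 -191. ] [22.1 16.7] 0.0
red [219.1 251.9] 345 ztop 0.013 med [0.365 0.259 0.01 ] rect [370.  118.6] [ 76.5 328.1] 0.6
brown [390.6   3.4] 21 ztop -0.007 med [ 1.201 -0.278 -0.01 ] rect [1199.8 -276. ] [38.7 13.4] 36.2
brown [370.6   6.7] 13 ztop -0.007 med [ 1.185 -0.209 -0.01 ] rect [1184.4 -208.8] [17.9 20.1] 75.2
brown [365.2  17.3] 272 ztop -0.006 med [ 1.145 -0.188 -0.009] rect [797.2 -83.8] [160.5 858.8] 74.4
brown [276.3  20.1] 117 ztop -0.007 med [ 1.138  0.109 -0.009] rect [1136.9  110.7] [106.7  47.8] 57.4
brown [390.9  13. ] 17 ztop -0.007 med [ 1.163 -0.276 -0.01 ] rect [1159.4 -275.7] [33.8 11.6] 25.0
brown [300.7  22.7] 3
[... 2643 characters left out ...]
] [27.2 17.2] 19.5
brown [319.9 119. ] 27 ztop -0.012 med [ 0.791 -0.032 -0.012] rect [791.2 -41.1] [44.2  4.9] 86.1
brown [421.3 118. ] 19 ztop -0.009 med [ 0.791 -0.358 -0.011] rect [ 793.4 -358.3] [24.3  8.3] 80.0
brown [426.6 216.8] 484 ztop 0.07 med [ 0.473 -0.347  0.069] rect [ 442.  -213.2] [ 80.5 362.7] 13.0
brown [212.3 243.8] 19 ztop 0.011 med [0.392 0.284 0.008] rect [390.5 282.1] [11.4 37.3] 72.3
brown [326.  250.4] 221 ztop 0.122 med [ 0.374 -0.053  0.121] rect [373.8 -54.5] [17.8 42.8] 15.7
brown [226.2 254.1] 13 ztop 0.013 med [0.365 0.239 0.011] rect [359.9 238.1] [24.5  5.9] 20.6
brown [222.7 279.6] 177 ztop 0.014 med [0.29  0.243 0.012] rect [288.9 118.8] [327.3 149.3] 89.5
```

View pics/crop1.png

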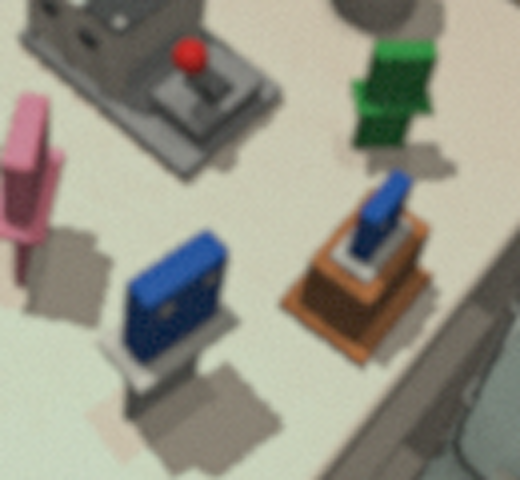

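View pics/crop2.png

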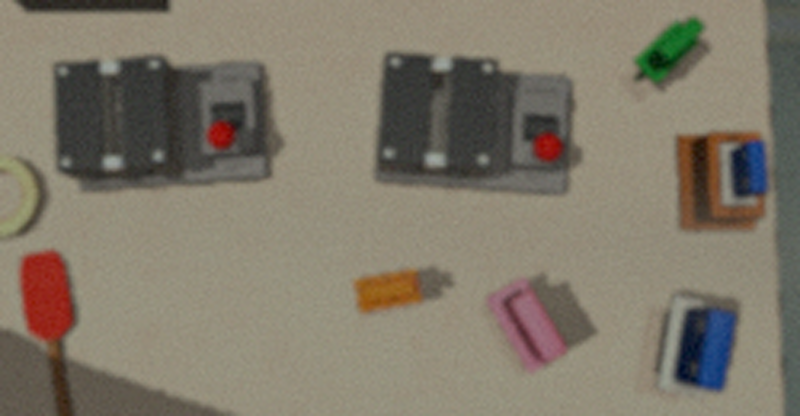

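Crop1 confirms it: the small blue gauge sits in the brown stand, while the bigger blue one stands elsewhere. Crop2 shows the covers with their slots running along x, and both balls leaning to −x. Next I get roller and gauge yaws from depth.

```bash
cat > rect.py <<'E'
from h import *
def cloud(d,K,step=1):
    v,u=np.where(d>0); M=np.c_[u,v]; P=pts(M,K,d=d); return M,P
def rect(P,box,z0,z1):
    x0,x1,y0,y1=box
    q=P[(P[:,0]>x0)&(P[:,0]<x1)&(P[:,1]>y0)&(P[:,1]<y1)&(P[:,2]>z0)&(P[:,2]<z1)]
    if len(q)<5: return None
    r_=cv2.minAreaRect((q[:,:2]*1000).astype(np.float32)); return len(q),np.round(r_[0],1),np.round(r_[1],1),round(r_[2],1),"med",np.median(q,0).round(4)
E
python3 - <<'E'
from rect import *
T=np.load("top0.npz");K=vision.get_calibration("top")
M,P=cloud(T["d"],K)
for n,b,z0,z1 in [("L",(.4,.65,.1,.26),.094,.106),("R",(.4,.65,-.175,-.03),.094,.106),("Lbase",(.4,.65,0.04,.26),.006,.03),("Rbase",(.4,.65,-.24,-.03),.006,.03),("gtop",(.42,.53,-.4,-.3),.115,.14),("stand",(.4,.53,-.4,-.28),.06,.08),("bigblue",(.25,.38,-.36,-.25),.15,.2)]:
    print(n,rect(P,b,z0,z1))
E
```

```text
L (1120, array([564.2, 178.1]), array([180.1, 130.7]), 10.9, 'med', array([0.527 , 0.1846, 0.1012]))
R (1074, array([527.2, -97.8]), array([98.3, 96.1]), 85.4, 'med', array([ 0.527 , -0.0994,  0.1012]))
Lbase (823, array([523.8, 150.7]), array([216.2, 247.3]), 89.7, 'med', array([0.5113, 0.1254, 0.0173]))
Rbase (688, array([ 524.3, -135. ]), array([203.2, 248.6]), 88.5, 'med', array([ 0.4994, -0.1632,  0.0173]))
gtop (105, array([ 474.8, -360.5]), array([42.8, 14.2]), 1.1, 'med', array([ 0.4744, -0.3597,  0.1281]))
stand (313, array([ 475.3, -361. ]), array([76.8, 47.5]), 0.6, 'med', array([ 0.4701, -0.3505,  0.0701]))
bigblue (261, array([ 328.2, -307.8]), array([22.1, 61.1]), 76.8, 'med', array([ 0.3276, -0.3049,  0.1732]))
```

```bash
python3 -m pendant '-.32 -.47 .8 -.293 0 0;-.32 -.47 .8 -.293 0 0;-.32 -.47 .8 -.293 0 0;-.32 -.47 .8 -.293 0 0;-.32 -.47 .8 -.293 0 0;-.32 -.47 .8 -.293 0 0;-.32 -.47 .8 -.293 0 0'
python3 - <<'E'
from h import *
s=st(); K=vision.get_calibration("wrist"); Rm=cv2.Rodrigues(np.array(K["rvec"],float))[0]; C=-Rm.T@np.array(K["tvec"]).ravel()
print("cam",C,"look",Rm[2],"tool frame off",R.from_quat(s["eef_rot"]).as_matrix().T@(C-s["ee_pos"]), K["camera_matrix"])
E
```

```text
time: 0.8
ee_pos: [0.3972, 0.3738, 0.3027]
eef_rot: [0.001, 0.707, -0.0, 0.707]
ft_force: [-1.1, 0.9, -0.4]
width: 0.0872
{'time': 0.8, 'ee_pos': [0.3972, 0.3738, 0.3027], 'eef_rot': [0.0007, 0.7071, -0.0003, 0.7072], 'ft_force': [-1.1135, 0.8674, -0.3696], 'width': 0.0872}
[[0.0, 0.001, 1.0], [0.001, 1.0, -0.001], [-1.0, 0.001, 0.0]]
cam [0.32385891 0.37379996 0.46539762] look [ 2.63451082e-01  2.74634554e-05 -9.64672756e-01] tool frame off [-1.62708398e-01 -5.95587562e-05 -7.32727599e-02] [[278.21028698   0.         318.60195462]
 [  0.         278.21028698 199.9911093 ]
 [  0.           0.           1.        ]]
```

```bash
python3 -m pendant '.33 -.76 .57 0 0 0;.33 -.76 .57 0 0 0;.33 -.76 .57 0 0 0;.33 -.76 .57 0 0 0;.33 -.76 .57 0 0 0;.33 -.76 .57 0 0 0;.33 -.76 .57 0 0 0'
cat > look.py <<'E'
from rect import *
import sys
st(); im,d,K=cam("wrist"); n=sys.argv[1]; cv2.imwrite(f"pics/{n}.png",im); np.savez(n+".npz",im=im,d=d,K=K)
M,P=cloud(d,K)
for n,b,z0,z1 in [("L",(.42,.62,.128,.25),.094,.106),("R",(.42,.62,-.153,-.03),.094,.106),("gtop",(.42,.53,-.4,-.3),.115,.14),("stand",(.4,.53,-.42,-.28),.06,.08)]:
    print(n,rect(P,b,z0,z1))
E
python3 look.py wL; python3 -m pendant '0 -1 0 0 0 0;0 -1 0 0 0 0;0 -1 0 0 0 0;0 -1 0 0 0 0;0 -1 0 0 0 0;0 -1 0 0 0 0'; python3 -m pendant '0 -.12 0 0 0 0;0 -.12 0 0 0 0'; python3 look.py wR;  python3 -c "
import cv2,numpy as np
cv2.imwrite('pics/w2.png',np.vstack([cv2.imread('pics/wL.png')[0:300],cv2.imread('pics/wR.png')[0:300]]))"
```

```text
time: 1.5
ee_pos: [0.5387, 0.185, 0.2185]
eef_rot: [-0.0, 0.708, -0.0, 0.706]
ft_force: [-0.2, 1.3, 0.9]
width: 0.087
{'time': 1.5, 'ee_pos': [0.5387, 0.185, 0.2185], 'eef_rot': [-0.0004, 0.708, -0.0001, 0.7062], 'ft_force': [-0.174, 1.3229, 0.8593], 'width': 0.087}
[[-0.002, -0.0, 1.0], [-0.001, 1.0, 0.0], [-1.0, -0.001, -0.002]]
L (7503, array([523.4, 185.2]), array([95. , 98.2]), 4.3, 'med', array([0.5196, 0.1852, 0.1004]))
R (7695, array([526.2, -97.9]), array([100.9,  96.4]), 85.5, 'med', array([ 0.5234, -0.0942,  0.1004]))
gtop None
stand None
time: 2.15
ee_pos: [0.539, -0.0708, 0.2208]
eef_rot: [0.001, 0.707, -0.003, 0.708]
ft_force: [-0.8, -0.1, -0.1]
width: 0.0868
time: 2.35
ee_pos: [0.5395, -0.0967, 0.2204]
eef_rot: [-0.0, 0.707, -0.0, 0.707]
ft_force: [-0.5, -0.5, 1.0]
width: 0.0871
{'time': 2.35, 'ee_pos': [0.5395, -0.0967, 0.2204], 'eef_rot': [-0.0001, 0.7069, -0.0004, 0.7073], 'ft_force': [-0.5491, -0.4639, 0.9912], 'width': 0.0871}
[[0.001, 0.0, 1.0], [-0.001, 1.0, -0.0], [-1.0, -0.001, 0.001]]
L (7837, array([523.3, 184.6]), array([ 96.1, 100.9]), 4.5, 'med', array([0.5199, 0.1831, 0.1004]))
R (7388, array([526.2, -98.9]), array([99.1, 95.1]), 85.9, 'med', array([ 0.5228, -0.0987,  0.1004]))
gtop (1436, array([ 474.7, -360.4]), array([43.7, 18.6]), 0.6, 'med', array([ 0.474 , -0.355 ,  0.1272]))
stand (2498, array([ 474.5, -360.4]), array([76.9, 50.3]), 1.2, 'med', array([ 0.4717, -0.3484,  0.0689]))
```

View pics/w2.png

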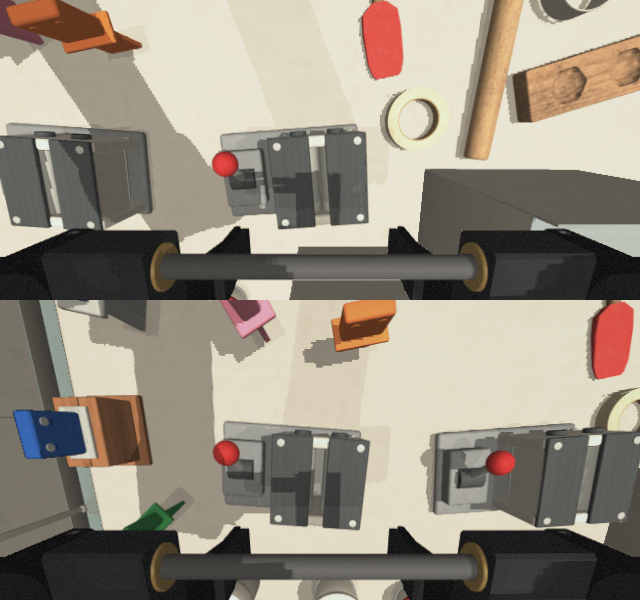

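Wrist views: left roller cover at pixels (272–367,125–225), right roller cover at (270–367,430–525), with each slot centred on its cover. The blue gauge in its wooden stand is at (50,435). Now over the gauge.

```bash
python3 -m pendant '0 -1 -.26 -.012 0 0;0 -1 -.26 -.012 0 0;0 -1 -.26 -.012 0 0;0 -1 -.26 -.012 0 0;0 -1 -.26 -.012 0 0;0 -1 -.26 -.012 0 0;0 -1 -.26 -.012 0 0'; python3 -m pendant '.2 -.055 0 0 0 0;.2 -.055 0 0 0 0;.2 -.055 0 0 0 0';python3 look.py wG
```

```text
time: 3.1
ee_pos: [0.4751, -0.3452, 0.2199]
eef_rot: [-0.006, 0.707, 0.007, 0.707]
ft_force: [0.4, 0.8, -0.1]
width: 0.0871
time: 3.4
ee_pos: [0.476, -0.3564, 0.1697]
eef_rot: [-0.007, 0.708, 0.008, 0.707]
ft_force: [-0.0, 0.3, 0.5]
width: 0.0869
{'time': 3.4, 'ee_pos': [0.476, -0.3564, 0.1697], 'eef_rot': [-0.007, 0.7076, 0.0083, 0.7065], 'ft_force': [-0.0049, 0.2944, 0.4637], 'width': 0.0869}
[[-0.002, -0.022, 1.0], [0.002, 1.0, 0.022], [-1.0, 0.002, -0.002]]
L None
R (2002, array([486.3, -99. ]), array([94.3, 31.7]), 72.6, 'med', array([ 0.4868, -0.0887,  0.1002]))
gtop (1153, array([ 473.7, -361.3]), array([43.5, 16.5]), 0.5, 'med', array([ 0.4715, -0.3616,  0.128 ]))
stand (2485, array([ 474.3, -361.7]), array([76.5, 48.1]), 0.2, 'med', array([ 0.4622, -0.3595,  0.0687]))
```

View pics/wG.png

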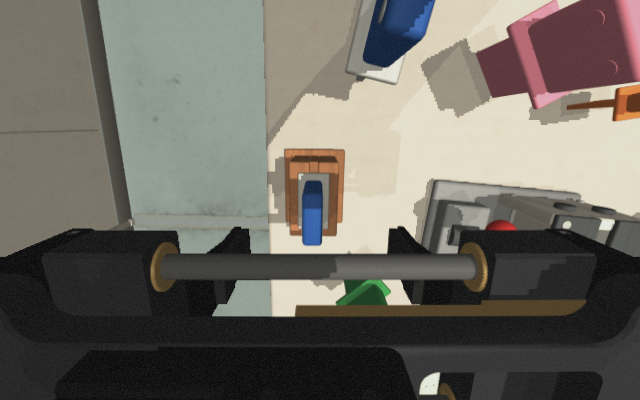

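The view shows the small blue gauge between the open fingers at (312,212), with the big blue and green ones clear. Descending slowly to grip.

```bash
python3 -m pendant '.12 0 0 .006 0 0;.24 0 0 .006 0 0;.3 0 0 .006 0 0;.355 0 0 .006 0 0;.355 0 0 .006 0 0;.355 0 0 .006 0 0'; python3 -m pendant '0 0 0 0 0 0;0 0 0 0 0 0;0 0 0 0 0 0;0 0 0 0 0 0;0 0 0 0 0 0;0 0 0 0 0 0;0 0 0 0 0 0;0 0 0 0 0 0' -1 25
```

```text
time: 4.05
ee_pos: [0.4755, -0.3595, 0.0824]
eef_rot: [-0.004, 0.707, 0.003, 0.707]
ft_force: [-0.3, -0.1, 0.4]
width: 0.0869
time: 4.85
ee_pos: [0.4749, -0.3592, 0.0812]
eef_rot: [-0.003, 0.707, 0.003, 0.707]
ft_force: [0.1, -0.7, 0.5]
width: 0.0311
```

```bash
python3 -m pendant '0 0 0 0 0 0;0 0 0 0 0 0;0 0 0 0 0 0;0 0 0 0 0 0;0 0 0 0 0 0;0 0 0 0 0 0' -1 25
```

```text
time: 5.45
ee_pos: [0.4748, -0.3599, 0.0814]
eef_rot: [-0.004, 0.707, 0.003, 0.707]
ft_force: [-0.0, -4.7, -1.0]
width: 0.0158
```

```bash
python3 -m pendant '-.06 -.004 0 0 0 0;-.16 -.004 0 0 0 0;-.3 -.004 0 0 0 0;-.45 -.004 0 0 0 0;-.56 -.004 0 0 0 0;-.56 -.004 0 0 0 0' -1 40
python3 - <<'E'
from h import *
st(); im,d,K=cam("wrist"); cv2.imwrite("pics/held.png",im[100:330,200:440])
hsv=cv2.cvtColor(im,cv2.COLOR_BGR2HSV).astype(int)
m=(abs(hsv[...,0]-112)<12)&(hsv[...,1]>120)&(hsv[...,2]>50)
m[:150]=0
v,u=np.where(m);P=pts(np.c_[u,v],K,d=d); q=P[(abs(P[:,0]-.474)<.05)&(abs(P[:,1]+.361)<.04)]
print(len(q),q.min(0),q.max(0),np.median(q,0))
E
```

```text
time: 6.05
ee_pos: [0.4765, -0.3604, 0.2252]
eef_rot: [-0.004, 0.705, 0.003, 0.709]
ft_force: [-0.2, -0.3, -0.9]
width: 0.0158
{'time': 6.05, 'ee_pos': [0.4765, -0.3604, 0.2252], 'eef_rot': [-0.0042, 0.7053, 0.0033, 0.7089], 'ft_force': [-0.1751, -0.281, -0.8578], 'width': 0.0158}
[[0.005, -0.01, 1.0], [-0.001, 1.0, 0.01], [-1.0, -0.001, 0.005]]
2100 [ 0.44101533 -0.368606    0.22190975] [ 0.48731279 -0.35255618  0.30948203] [ 0.45598517 -0.36053142  0.27113145]
```

View pics/held.png

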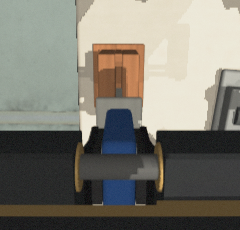

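Held upright, with the handle centred between the pads. Travelling to the left roller.

```bash
F='0 0 0'; python3 -m pendant '0 1 .1 0 0 0;0 1 .1 0 0 0;0 1 .1 0 0 0;0 1 .1 0 0 0;0 1 .1 0 0 0;0 1 .1 0 0 0'; python3 -m pendant '0 1 .1 0 0 0;0 1 .1 0 0 0;0 1 .1 0 0 0;0 1 .1 0 0 0;0 1 .1 0 0 0;0 1 .1 0 0 0'; python3 -m pendant '0 .18 .014 -.045 0 0;0 .18 .014 -.045 0 0;0 .18 .014 -.045 0 0;0 .18 .014 -.045 0 0;0 .18 .014 -.045 0 0'
cat > held.py <<'E'
from rect import *
import sys
x,y,yaw=map(float,sys.argv[1:4]) # slot
s=st(); im,d,K=cam("wrist")
hsv=cv2.cvtColor(im,cv2.COLOR_BGR2HSV).astype(int)
m=(abs(hsv[...,0]-112)<12)&(hsv[...,1]>120)&(hsv[...,2]>50); m[:120]=0
v,u=np.where(m);P=pts(np.c_[u,v],K,d=d); e=s["ee_pos"]
q=P[(abs(P[:,0]-e[0])<.05)&(abs(P[:,1]-e[1])<.03)]
T=R.from_quat(s["eef_rot"]).as_matrix()
l=(q-e)@T; print("handle in tool y",np.percentile(l[:,1],[3,97]).round(4),"far z",np.percentile(l[:,2],[2,98]).round(4), "x", np.percentile(l[:,0],[2,98]).round(4))
_,C=cloud(d,K); print(rect(C,(x-.1,x+.1,y-.057,y+.06),.094,.106))
print("tool yaw",np.degrees(np.arctan2(-T[0,1],T[1,1])))
dd=np.array([x,y,e[2]])-e; print("to slot, tool units",(T.T@dd/.25).round(4),"mm",(T.T@dd*1000).round(1))
E
python3 held.py .5234 .185 4.4
```

```text
time: 6.7
ee_pos: [0.4974, -0.1015, 0.2196]
eef_rot: [-0.006, 0.708, 0.008, 0.706]
ft_force: [0.7, 0.4, -0.9]
width: 0.0159
time: 7.3
ee_pos: [0.5179, 0.1487, 0.2192]
eef_rot: [-0.007, 0.708, 0.008, 0.706]
ft_force: [0.3, -0.5, -1.6]
width: 0.0156
time: 7.8
ee_pos: [0.523, 0.1842, 0.2209]
eef_rot: [-0.027, 0.707, 0.027, 0.706]
ft_force: [0.2, -0.3, -1.2]
width: 0.0157
{'time': 7.8, 'ee_pos': [0.523, 0.1842, 0.2209], 'eef_rot': [-0.0268, 0.7069, 0.0266, 0.7063], 'ft_force': [0.1595, -0.2818, -1.2134], 'width': 0.0157}
[[-0.001, -0.076, 0.997], [-0.0, 0.997, 0.076], [-1.0, -0.0, -0.001]]
handle in tool y [-0.0071  0.007 ] far z [-0.0229  0.0098] x [-0.0484 -0.0024]
(5334, array([523.1, 185.1]), array([94.7, 98.4]), 4.3, 'med', array([0.5077, 0.1849, 0.1004]))
tool yaw 4.332242764845434
to slot, tool units [-0.      0.0031  0.0018] mm [-0.   0.8  0.5]
```

```bash
python3 -m pendant '.06 .003 .001 0 0 0;.12 .003 .001 0 0 0;.18 .003 .001 0 0 0;.22 .003 .001 0 0 0;.22 .003 .001 0 0 0'; python3 -m pendant '.016 0 0 0 0 0;.032 0 0 0 0 0;.04 0 0 0 0 0;.04 0 0 0 0 0'; python3 -m pendant '.008 0 0 0 0 0;.012 0 0 0 0 0;.012 0 0 0 0 0'
```

```text
time: 8.35
ee_pos: [0.5226, 0.1853, 0.165]
eef_rot: [-0.027, 0.707, 0.027, 0.706]
ft_force: [0.1, -0.3, -0.9]
width: 0.016
time: 8.75
ee_pos: [0.5233, 0.186, 0.1562]
eef_rot: [-0.027, 0.707, 0.027, 0.707]
ft_force: [0.1, 0.2, -0.7]
width: 0.0158
time: 9.05
ee_pos: [0.5235, 0.1858, 0.1535]
eef_rot: [-0.027, 0.706, 0.027, 0.707]
ft_force: [0.4, -1.3, 0.6]
width: 0.0157
```

```bash
python3 -m pendant '.006 0 0 0 0 0;.01 0 0 0 0 0;.01 0 0 0 0 0'; python3 -m pendant '.004 0 0 0 0 0;.008 0 0 0 0 0;.008 0 0 0 0 0'
```

```text
time: 9.35
ee_pos: [0.524, 0.1856, 0.1524]
eef_rot: [-0.027, 0.706, 0.027, 0.707]
ft_force: [-3.9, -4.6, 13.2]
width: 0.016
time: 9.65
ee_pos: [0.5244, 0.1856, 0.1521]
eef_rot: [-0.027, 0.706, 0.027, 0.708]
ft_force: [-8.5, -6.5, 26.4]
width: 0.016
```

Contact at about 21 mm down, with some −y force. Before I call it a jam I'll unload and probe 2 mm to −y.

```bash
python3 -m pendant '-.02 0 0 0 0 0;-.03 0 0 0 0 0;-.03 -.008 0 0 0 0;-.02 -.008 0 0 0 0;-.012 -.008 0 0 0 0;-.012 -.008 0 0 0 0'; python3 -m pendant '.004 0 0 0 0 0;.008 0 0 0 0 0;.008 0 0 0 0 0'
```

```text
time: 10.25
ee_pos: [0.5239, 0.1852, 0.1524]
eef_rot: [-0.027, 0.706, 0.028, 0.707]
ft_force: [-0.5, 2.2, 6.9]
width: 0.0158
time: 10.55
ee_pos: [0.5241, 0.1852, 0.1521]
eef_rot: [-0.027, 0.706, 0.028, 0.707]
ft_force: [-6.7, -0.1, 20.8]
width: 0.0157
```

Same depth with no side force, so the left one jams. Now the right one.

```bash
python3 -m pendant '-.05 0 0 0 0 0;-.15 0 0 0 0 0;-.28 0 0 0 0 0;-.28 0 0 0 0 0;-.28 0 0 0 0 0'; python3 -m pendant '0 -1 -.07 0 0 0;0 -1 -.07 0 0 0;0 -1 -.07 0 0 0;0 -1 -.07 0 0 0;0 -1 -.07 0 0 0;0 -1 -.07 0 0 0';  python3 -m pendant '0 -.131 -.008 .1 0 0;0 -.131 -.008 .1 0 0;0 -.131 -.008 .1 0 0;0 -.131 -.008 .1 0 0;0 -.131 -.008 .1 0 0'; python3 held.py .5262 -.0985 -4.3
```

```text
time: 11.05
ee_pos: [0.5237, 0.1841, 0.2199]
eef_rot: [-0.027, 0.706, 0.027, 0.707]
ft_force: [0.2, 0.4, -1.1]
width: 0.0157
time: 11.65
ee_pos: [0.5238, -0.0746, 0.2187]
eef_rot: [-0.025, 0.707, 0.023, 0.706]
ft_force: [0.3, 0.6, -1.5]
width: 0.0159
time: 12.15
ee_pos: [0.5258, -0.0982, 0.2193]
eef_rot: [0.025, 0.707, -0.025, 0.706]
ft_force: [0.2, 0.4, -1.6]
width: 0.0159
{'time': 12.15, 'ee_pos': [0.5258, -0.0982, 0.2193], 'eef_rot': [0.025, 0.7069, -0.0248, 0.7064], 'ft_force': [0.1899, 0.3724, -1.5796], 'width': 0.0159}
[[-0.001, 0.07, 0.998], [0.0, 0.998, -0.07], [-1.0, 0.0, -0.001]]
handle in tool y [-0.0073  0.0068] far z [-0.0229  0.0095] x [-0.0484 -0.0023]
(5361, array([525.7, -98.5]), array([98.2, 94. ]), 85.8, 'med', array([ 0.5105, -0.096 ,  0.1004]))
tool yaw -4.041118748359283
to slot, tool units [-0.     -0.001   0.0017] mm [-0.  -0.3  0.4]
```

```bash
python3 -m pendant '.06 -.001 .001 .002 0 0;.12 -.001 .001 .002 0 0;.18 -.001 .001 .002 0 0;.216 -.001 .001 .002 0 0;.216 -.001 .001 .002 0 0'; python3 -m pendant '.016 0 0 0 0 0;.032 0 0 0 0 0;.044 0 0 0 0 0;.044 0 0 0 0 0'; python3 -m pendant '.008 0 0 0 0 0;.016 0 0 0 0 0;.02 0 0 0 0 0;.02 0 0 0 0 0'
```

```text
time: 12.7
ee_pos: [0.5254, -0.0992, 0.1647]
eef_rot: [0.027, 0.707, -0.027, 0.706]
ft_force: [-0.4, 0.1, -0.8]
width: 0.0159
time: 13.1
ee_pos: [0.526, -0.0996, 0.1546]
eef_rot: [0.027, 0.707, -0.027, 0.706]
ft_force: [-0.6, -0.1, -2.2]
width: 0.0158
time: 13.5
ee_pos: [0.526, -0.0996, 0.1496]
eef_rot: [0.027, 0.707, -0.027, 0.707]
ft_force: [-0.5, 0.4, 0.2]
width: 0.0157
```

No force past the jam depth; continuing.

```bash
python3 -m pendant '.016 0 0 0 0 0;.032 0 0 0 0 0;.048 0 0 0 0 0;.06 0 0 0 0 0;.06 0 0 0 0 0'; python3 -m pendant '.016 0 0 0 0 0;.032 0 0 0 0 0;.048 0 0 0 0 0;.06 0 0 0 0 0;.06 0 0 0 0 0'
```

```text
time: 14.0
ee_pos: [0.5258, -0.0996, 0.1342]
eef_rot: [0.027, 0.707, -0.027, 0.706]
ft_force: [-0.9, 0.9, -1.1]
width: 0.016
time: 14.5
ee_pos: [0.5258, -0.0996, 0.1192]
eef_rot: [0.027, 0.707, -0.027, 0.706]
ft_force: [-0.1, 1.5, -2.1]
width: 0.016
```

```bash
python3 -m pendant '.01 0 0 0 0 0;.016 0 0 0 0 0;.02 0 0 0 0 0;.02 0 0 0 0 0'; python3 -m pendant '.004 0 0 0 0 0;.006 0 0 0 0 0;.006 0 0 0 0 0'
```

```text
time: 14.9
ee_pos: [0.526, -0.0996, 0.1147]
eef_rot: [0.027, 0.707, -0.027, 0.707]
ft_force: [0.1, -0.2, -1.0]
width: 0.016
time: 15.2
ee_pos: [0.5261, -0.0996, 0.1133]
eef_rot: [0.027, 0.707, -0.027, 0.707]
ft_force: [-1.4, -0.0, -1.5]
width: 0.0161
```

```bash
python3 -m pendant '.004 0 0 0 0 0;.006 0 0 0 0 0;.006 0 0 0 0 0'; python3 -m pendant '.004 0 0 0 0 0;.004 0 0 0 0 0'
```

```text
time: 15.5
ee_pos: [0.5262, -0.0996, 0.1132]
eef_rot: [0.027, 0.706, -0.027, 0.707]
ft_force: [-7.3, 1.3, 14.2]
width: 0.0156
time: 15.7
ee_pos: [0.5262, -0.0996, 0.1131]
eef_rot: [0.027, 0.706, -0.026, 0.707]
ft_force: [-12.9, 2.6, 25.6]
width: 0.0158
```

Fully home (TCP stopped at 0.113 as predicted). Unload, release, go up.

```bash
python3 -m pendant '-.008 0 0 0 0 0;-.008 0 0 0 0 0'; python3 -m pendant '0 0 0 0 0 0;0 0 0 0 0 0;0 0 0 0 0 0;0 0 0 0 0 0;0 0 0 0 0 0;0 0 0 0 0 0;0 0 0 0 0 0' -.2;  python3 -m pendant '-.05 0 0 0 0 0;-.15 0 0 0 0 0;-.3 0 0 0 0 0;-.45 0 0 0 0 0;-.45 0 0 0 0 0'
python3 - <<'E'
from rect import *
st(); im,d,K=cam("wrist"); cv2.imwrite("pics/rel.png",im)
_,C=cloud(d,K); print(rect(C,(.42,.62,-.155,-.04),.12,.2),rect(C,(.42,.62,-.155,-.04),.095,.103),rect(C,(.42,.62,-.155,-.04),.103,.11))
E
```

```text
time: 15.9
ee_pos: [0.5264, -0.0997, 0.1132]
eef_rot: [0.027, 0.706, -0.027, 0.707]
ft_force: [-3.6, -0.5, 8.3]
width: 0.0157
time: 16.6
ee_pos: [0.5261, -0.0996, 0.1127]
eef_rot: [0.027, 0.707, -0.027, 0.707]
ft_force: [0.6, 0.0, -0.4]
width: 0.0346
time: 17.1
ee_pos: [0.5285, -0.1002, 0.2314]
eef_rot: [0.027, 0.703, -0.027, 0.71]
ft_force: [0.3, 0.2, -0.4]
width: 0.0352
{'time': 17.1, 'ee_pos': [0.5285, -0.1002, 0.2314], 'eef_rot': [0.0271, 0.7035, -0.0268, 0.7097], 'ft_force': [0.3374, 0.1905, -0.4095], 'width': 0.0352}
[[0.009, 0.076, 0.997], [0.0, 0.997, -0.076], [-1.0, 0.001, 0.009]]
(980, array([524.9, -99.6]), array([16.4, 43. ]), 85.4, 'med', array([ 0.5209, -0.0996,  0.16  ])) (5697, array([526.2, -98.5]), array([98.2, 95. ]), 86.0, 'med', array([ 0.5196, -0.0903,  0.1004])) (642, array([ 519.6, -101.4]), array([81., 66.]), 83.4, 'med', array([ 0.5144, -0.0989,  0.1053]))
```

View pics/rel.png

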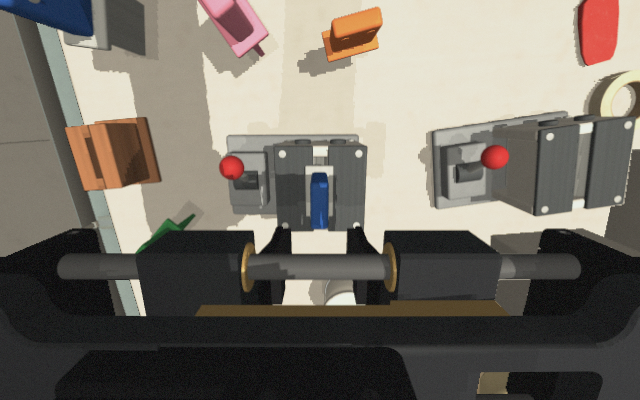

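The picture shows the gauge standing in the right roller (320,195) with its flange on the cover (top at z 0.160), the stand empty, and both balls still to the front. Now for the left roller's lever: shut fingers, placed in front of its ball.

```bash
python3 -m pendant '0 .72 -.298 -.101 0 0;0 .72 -.298 -.101 0 0;0 .72 -.298 -.101 0 0;0 .72 -.298 -.101 0 0;0 .72 -.298 -.101 0 0;0 .72 -.298 -.101 0 0' -1
python3 - <<'E'
from h import *
s=st(); im,d,K=cam("wrist"); cv2.imwrite("pics/lev.png",im)
h=cv2.cvtColor(im,cv2.COLOR_BGR2HSV).astype(int); m=((h[...,0]<6)|(h[...,0]>174))&(h[...,1]>150)&(h[...,2]>80)
n,l,t,c=cv2.connectedComponentsWithStats(m.astype(np.uint8))
for i in range(1,n):
    if t[i,4]>60:
        v,u=np.where(l==i);P=pts(np.c_[u,v],K,d=d);print(c[i].round(),t[i,4],np.median(P,0).round(4),"on plane .095",pts(c[i],K,z=.097).round(4))
E
```

```text
time: 17.75
ee_pos: [0.4648, 0.0862, 0.2249]
eef_rot: [-0.028, 0.707, 0.027, 0.706]
ft_force: [0.3, -0.4, -0.1]
width: 0.0016
{'time': 17.75, 'ee_pos': [0.4648, 0.0862, 0.2249], 'eef_rot': [-0.0277, 0.7068, 0.0274, 0.7063], 'ft_force': [0.3336, -0.4277, -0.0866], 'width': 0.0016}
[[-0.001, -0.078, 0.997], [-0.0, 0.997, 0.078], [-1.0, -0.0, -0.001]]
[457. 115.] 2014 [0.3661 0.2597 0.0094] on plane .095 [[0.3722 0.2182 0.097 ]]
[ 61. 202.] 532 [ 0.4916 -0.1853  0.1059] on plane .095 [[ 0.4947 -0.1938  0.097 ]]
[318. 226.] 190 [0.495  0.0875 0.1064] on plane .095 [[0.5009 0.0881 0.097 ]]
```

```bash
python3 -m pendant '.15 0 0 0 0 0;.3 0 0 0 0 0;.42 0 0 0 0 0;.52 0 0 0 0 0;.56 0 0 0 0 0;.56 0 0 0 0 0'; python3 -m pendant '0 0 .03 0 0 0;0 0 .06 0 0 0;0 0 .09 0 0 0;0 0 .12 0 0 0;0 0 .15 0 0 0;0 0 .18 0 0 0;0 0 .2 0 0 0;0 0 .2 0 0 0'; python3 -m pendant '0 0 .02 0 0 0;0 0 .04 0 0 0;0 0 .06 0 0 0;0 0 .08 0 0 0;0 0 .085 0 0 0;0 0 .085 0 0 0'
```

```text
time: 18.4
ee_pos: [0.4649, 0.0842, 0.0843]
eef_rot: [-0.026, 0.707, 0.026, 0.706]
ft_force: [-0.1, -0.4, -0.5]
width: 0.0008
time: 19.2
ee_pos: [0.516, 0.0893, 0.0852]
eef_rot: [-0.027, 0.706, 0.027, 0.707]
ft_force: [-0.1, -0.7, -0.3]
width: 0.0005
time: 19.8
ee_pos: [0.5367, 0.0909, 0.0852]
eef_rot: [-0.027, 0.707, 0.027, 0.707]
ft_force: [-0.9, 0.5, -0.8]
width: 0.0005
```

```bash
python3 -m pendant '0 0 .008 0 0 0;0 0 .014 0 0 0;0 0 .014 0 0 0'; python3 -m pendant '0 0 .008 0 0 0;0 0 .008 0 0 0'
```

```text
time: 20.1
ee_pos: [0.54, 0.0912, 0.0853]
eef_rot: [-0.027, 0.707, 0.027, 0.707]
ft_force: [-0.1, 0.4, -0.9]
width: 0.0005
time: 20.3
ee_pos: [0.5409, 0.0912, 0.085]
eef_rot: [-0.027, 0.708, 0.027, 0.706]
ft_force: [-6.1, -0.7, 1.7]
width: 0.0003
```

```bash
python3 -m pendant '0 0 .005 0 0 0;0 0 .008 0 0 0;0 0 .008 0 0 0'; python3 -m pendant '0 0 -.05 0 0 0;0 0 -.12 0 0 0;-.15 0 -.18 0 0 0;-.35 0 -.3 0 0 0;-.55 0 -.4 0 0 0;-.7 0 -.5 0 0 0;-.7 0 -.5 0 0 0'
python3 - <<'E'
from rect import *
st(); im,d,K=cam("wrist"); cv2.imwrite("pics/fin.png",im); t,dt,Kt=cam("top"); cv2.imwrite("pics/fint.png",t[110:300,190:460])
h=cv2.cvtColor(im,cv2.COLOR_BGR2HSV).astype(int); m=((h[...,0]<6)|(h[...,0]>174))&(h[...,1]>150)&(h[...,2]>80)
n,l,q,c=cv2.connectedComponentsWithStats(m.astype(np.uint8))
for i in range(1,n):
    if q[i,4]>60: print(c[i].round(),q[i,4],pts(c[i],K,z=.097).round(4))
_,C=cloud(d,K); print(rect(C,(.42,.62,-.155,-.04),.12,.2))
E
```

```text
time: 20.6
ee_pos: [0.5412, 0.0913, 0.0849]
eef_rot: [-0.027, 0.709, 0.027, 0.704]
ft_force: [-15.2, -1.0, 9.1]
width: 0.0004
time: 21.3
ee_pos: [0.4197, 0.0824, 0.2657]
eef_rot: [-0.026, 0.704, 0.028, 0.709]
ft_force: [1.2, 0.1, -0.1]
width: 0.0005
{'time': 21.3, 'ee_pos': [0.4197, 0.0824, 0.2657], 'eef_rot': [-0.0256, 0.7037, 0.028, 0.7095], 'ft_force': [1.1602, 0.1391, -0.1275], 'width': 0.0005}
[[0.008, -0.076, 0.997], [0.004, 0.997, 0.076], [-1.0, 0.003, 0.008]]
[440. 146.] 1495 [[0.3613 0.2216 0.097 ]]
[ 99. 226.] 308 [[ 0.4936 -0.1918  0.097 ]]
(488, array([524.8, -98.6]), array([16.7, 44.7]), 85.9, 'med', array([ 0.5343, -0.0951,  0.1587]))
```

View pics/fin.png

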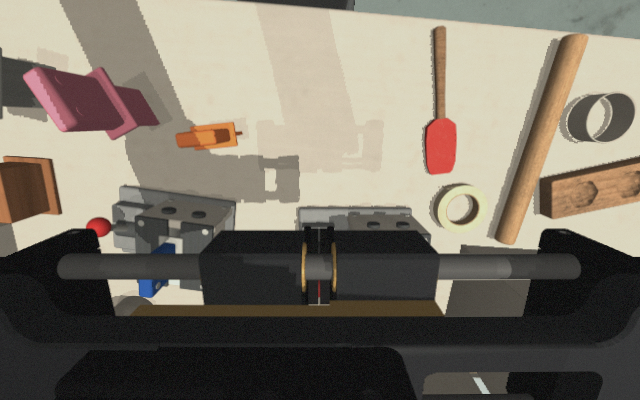

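The wrist view has the left ball hidden behind the gripper; the gauge and right lever look unchanged. Checking with the scene and top cameras.

Run:
```python
from rect import *
for n in("scene","top"):
    im,d,K=cam(n)
    cv2.imwrite(f"pics/end_{n}.png",cv2.resize(im[130:350,120:460] if n=="scene" else im[110:300,190:460],None,fx=2.2,fy=2.2))
    h=cv2.cvtColor(im,cv2.COLOR_BGR2HSV).astype(int); m=((h[...,0]<6)|(h[...,0]>174))&(h[...,1]>140)&(h[...,2]>70)
    k,l,q,c=cv2.connectedComponentsWithStats(m.astype(np.uint8))
    for i in range(1,k):
        if q[i,4]>12:
            P=pts(c[i],K,d=d)[0]
            if .4<P[0]<.7: print(n,c[i].round(),q[i,4],P.round(4))
```

```text
scene [291. 173.] 31 [0.5564 0.089  0.1074]
scene [347. 233.] 55 [ 0.4869 -0.193   0.1126]
top [272. 182.] 52 [0.561  0.0921 0.105 ]
top [376. 205.] 64 [ 0.4947 -0.1902  0.1123]
```

View pics/end_scene.png

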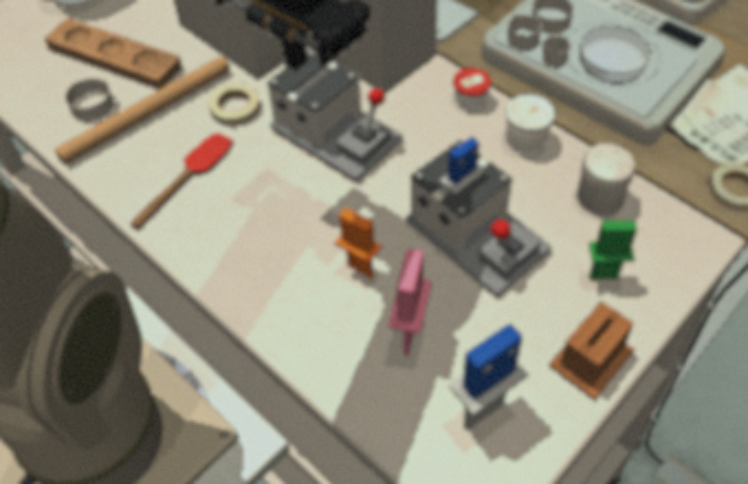

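The left ball is at x 0.561, where full throw should put it. The right ball is where it started, the gauge is home, and nothing else has moved.

```bash
python3 -c "
from bench import close_job
print(close_job())"
```

```text
the job is handed in; nothing more can be done
None
```

I tried both rollers, threw the jammed one's lever fully back, and left the gauge standing fully home in the other. I handed the job in at about 21 s on the robot's clock.

- **Left roller:** the blade jammed about 21 mm down. I pressed with at most about 26 N, and a second try 2 mm to the side stopped at the same depth.
- **Right roller:** the blade slid down freely until the flange rested on the cover, and I released it there.
- **Left lever:** I pushed it back until it met its stop (about 15 N). The top camera then put its ball at x = 0.561, y = 0.092, where full throw should put it.
- **Last checks:** the gauge's top is at z ≈ 0.16, as it should be when fully home. The right lever's ball has not moved, and the bystanders look undisturbed in the final picture.
- **Disagreements:** the scene camera put the left ball about 5 mm nearer (x = 0.556) than the top camera. The last wrist picture could not show that ball because the gripper hid it.

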